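# Raking light on a polished specimen

## Robot

A 6-joint arm with a two-finger parallel gripper is mounted at the origin on the work surface. World frame = base frame: x ahead of the robot, y to its left, z up, the work surface at z = 0. Lengths are in m, angles in rad, forces in N, time in s.
With the tool pointing down it reaches from about 0.35 to 0.975 m from the base axis. Payload 4.9 kg.
Tool frame: the origin (TCP) lies at the centre of the arm's flange, where the gripper is bolted on; the fingertips stand 173 mm ahead of it and the grasp point (between the pads) lies 155 mm ahead of it; z points along the fingers, y is the direction in which the jaws open and shut (so a half turn about z gives the same grasp; the last joint's range is limited). The gripper opens to 85 mm and grips with 20 to 120 N. Pads are 22 mm wide; open, the fingers measure 114 mm over their backs; the gripper's body (76 mm by 85 mm) begins 54 mm behind the grasp point. The pads swing forward as they close: fully open they stand 13 mm farther back than shut.
Start: joints at [-1.334, 0.053, 1.613, -0, 1.476, -0.119], TCP at [0.218, -0.586, 0.405] pointing down, gripper open.
Joint ranges: [-3.01, 3.01], [-1.01, 2.22], [0.06, 2.58], [-1.02, 4.17], [0.09, 2.62], [-3.14, 3.14]. Speed limits (rad/s): [2.57, 2.57, 3.14, 3.14, 3.14, 3.14].

## Interface

Orientations are given as a unit quaternion [x, y, z, w].
In Python, from station import robot gives the robot as it stands.
- The arm moves only by the tool arm_command, never from a script. Its argument "deltas" is a list of rows, each an object of numbers: "dx", "dy", "dz": the shift along the world's x, y, z in cm; "ax", "ay", "az": the turn, a rotation vector about the world's x, y, z in rad; "grip": the finger opening in cm, from 0 to 8.54. In form: [{"dx": .., "dy": .., "dz": .., "ax": .., "ay": .., "az": .., "grip": ..}, ...]. A call has 1 to 8 rows; each row is the pose to reach, as a shift and turn from the pose commanded when the call began; what a row does not reach only later rows make up. A row lasts 1/10 s, in which the tool goes at most 50 mm and 8.59 degrees, less where a joint would pass 70% of its speed; a pose out of reach is approached as far as the arm can. A call with a gripper value outside its range is refused whole. The fingers move at their own pace and stop on an object; "force" is the grip in N (left out, the last holds). Time passes only in rows, so rows that repeat a pose let the fingers close. It gives the time, the measured TCP pose, the force and the opening at its end, in the units of the state.
- robot.get_state(): the state, without advancing time (a new reading comes with each control period).
- robot.read_camera(name): name is "side" or "top" or "wrist"; returns a dict with "img" (384x512x3 uint8, red, green, blue), "range_z" (384x512 float32, m along the optical axis (not along the pixel's ray), 0 where there is no reading), "intrinsics" (3x3 intrinsics, pixels), "dist" ([k1, k2, p1, p2, k3] as OpenCV has them; the pictures are not rectified), "world_from_camera" (4x4, takes a point from camera to world coordinates). Camera axes: x right, y down, z forward; pixel columns grow to the right and rows downward; lengths in m; the calibration is good to about 2 mm. A picture is of the moment at which its call begins.
- robot.job_done(): hands the job in, once; it reports no verdict.
The state is a dict: "clock": time; "qpos": joint angles; "dq": joint speeds; "effort": joint torques, N m; "tool_pos": TCP position; "ee_rot": TCP orientation; "contact_force": force on the tool from outside, world axes, zero at the start; "ft_torque": the same for the moment, N m; "grip_width": opening from 0.0 (shut) to 1.0 (fully open).
Only numpy, scipy, OpenCV 4.12 (cv2) and the standard library are available. Lean on these libraries where they do the work, as an engineer would, in place of code of your own. Each camera call takes 0.05 s, during which the arm holds its last target. There are 200 camera calls.

## Task

Draw the pen torch (the stout straight one with the tail switch, standing lens down) up out of the tool block and hold it raised so that its lens points at the middle of the specimen on the round stage, slanting halfway between upright and level, with the lens about 80 mm from the specimen. Finish while holding it there steadily in the gripper, the torch touching nothing else; leave the other two tools in the block, do not bump the stage, and do not shift the other things on the desk.

Things in the scene. Friction and masses are not known exactly. Their poses are not given: they have to be found in the camera images.
- torch: Pen torch, bare aluminium, round, 125 mm long, about 110 g. It starts upright, lens down, in one of the block's three holes. Origin: centre of the lens face at its lower end; its z axis runs from the lens to the tail, so light leaves along -z. From the lens: 26 mm diameter head up to 35 mm, 20 mm diameter straight barrel with fine dark rings to 103 mm, 24 mm diameter tail cap to 122 mm, small rubber switch to 125 mm. Grip the barrel or tail cap.
- block: Fixed grey tool block, 64 mm (its x) by 176 mm (its y) by 60 mm high, with three vertical round holes 30 mm wide and 50 mm deep in a row along its y axis at -55, 0 and +55 mm. Origin: centre of its underside on the desk. Tools stand loosely on the hole floors, 10 mm above the desk, so the torch's top is at 135 mm and its lens must rise 50 mm to be out of the hole.
- scriber: Slim aluminium scriber standing in another hole: 10 mm diameter shaft with a 14 mm ball on top, 119 mm long, foot 26 mm wide. Origin: centre of its foot. Leave it there.
- driver: Short aluminium driver standing in another hole: 12 mm diameter shaft with a flat 28 mm disc on top, 95 mm long, foot 26 mm wide. Origin: centre of its foot. Leave it there.
- stage: Fixed round dark specimen stage, 120 mm diameter, 26 mm high, with two small wire clips and in its centre the specimen, a black 32 mm diameter cylinder whose top is 46 mm above the desk. Origin: centre of its underside.
- specimen (a point): Centre of the top face of the specimen (a small bright metal square on it), 46 mm above the desk: the point to light.
- vial: Small amber bottle, 32 mm diameter, 62 mm tall, loose, standing between block and stage. Origin: centre of its underside.
- slidebox: Low white box, 85 x 75 x 28 mm, loose, in front of the robot. Origin: centre of its underside.
- bottle: Amber reagent bottle, 64 mm diameter, 130 mm tall, loose, towards the far edge. Origin: centre of its underside.
- beaker: Glass beaker, 60 mm diameter, 75 mm tall, loose, beyond the work area to the left. Origin: centre of its underside.
Mind the look-alikes: they are no part of the job. Several things have the shape of the slidebox; the one meant has the colours described above.

How it is judged:
By the outcome, as a careful person would: the job done as asked, in the order asked, and still so for the second after the job is handed in, while the arm keeps its last pose, push and grip.
It also fails if it takes over 45 s, if anything falls off the work surface, if the arm or the gripper's body presses on something with over 40 N, if the wrist force passes 120 N, or if a joint passes its speed limit or range.

## Working session

There is one attempt and no reset: what is moved stays moved. The work goes in short steps, Python scripts to look and compute and a tool call to move; the robot and the scene stay as the last step left them, time stands still between calls to the robot, and variables do not carry over. Pictures are saved under pics/ and viewed, about 8 in all and at most 12, crops included, and the job is handed in when it is done.

Besides the shell and the picture viewer there is one more tool, called after "Emit:" as name(argument=value, ...), one argument or row to a line, values as JSON. arm_command: Moves the arm, as the interface text tells. Its arguments: {"type":"object","properties":{"deltas":{"type":"array","items":{"type":"object","properties":{"dx":{"type":"number"},"dy":{"type":"number"},"dz":{"type":"number"},"ax":{"type":"number"},"ay":{"type":"number"},"az":{"type":"number"},"grip":{"type":"number"}}}},"force":{"type":"number"}},"required":["deltas"]}

```bash
mkdir -p pics; ls; cat > h.py <<'E'
import numpy as np,cv2
from station import robot
def cam(n):
    c=robot.read_camera(n); return c
def pts(c):
    K=np.array(c["intrinsics"]);D=np.array(c["dist"],float)
    h,w=c["range_z"].shape
    u,v=np.meshgrid(np.arange(w),np.arange(h))
    p=cv2.undistortPoints(np.stack([u,v],-1).reshape(-1,1,2).astype(float),K,D).reshape(h,w,2)
    z=c["range_z"]
    P=np.dstack([p[...,0]*z,p[...,1]*z,z]); T=np.array(c["world_from_camera"])
    W=P@T[:3,:3].T+T[:3,3]; W[z==0]=np.nan
    return W
def onplane(c,uv,h):
    K=np.array(c["intrinsics"]);D=np.array(c["dist"],float);T=np.array(c["world_from_camera"])
    p=cv2.undistortPoints(np.array(uv,float).reshape(-1,1,2),K,D).reshape(-1,2)
    d=np.c_[p,np.ones(len(p))]@T[:3,:3].T; o=T[:3,3]
    return o+d*((h-o[2])/d[:,2])[:,None]
E
python3 - <<'E'
from h import *
a=[]
for n in("top","side"):
    c=cam(n); np.save(f"{n}.npy",c,allow_pickle=True); 
    cv2.imwrite(f"pics/{n}0.png",c["img"][...,::-1])
    print(n,np.array(c["world_from_camera"]).round(3).tolist(),c["intrinsics"])
print(robot.get_state())
E
```

```text
pics
top [[0.001, -0.985, 0.175, 0.431], [-0.999, -0.007, -0.037, 0.008], [0.037, -0.175, -0.984, 0.924], [0.0, 0.0, 0.0, 1.0]] [[419.42515458   0.         256.94101477]
 [  0.         419.42515458 186.17116109]
 [  0.           0.           1.        ]]
side [[0.901, -0.281, 0.33, 0.26], [-0.433, -0.614, 0.66, -0.567], [0.018, -0.737, -0.675, 0.662], [0.0, 0.0, 0.0, 1.0]] [[421.89728095   0.         257.15945246]
 [  0.         421.89728095 192.80812478]
 [  0.           0.           1.        ]]
{'clock': 0.1, 'qpos': array([-1.33400991e+00,  5.33028871e-02,  1.61418374e+00, -2.12203870e-05,
        1.47599284e+00, -1.18993874e-01]), 'dq': array([-0.00099842, -0.00293303, -0.00289658, -0.00028526,  0.00038799,
        0.00159457]), 'effort': array([-2.37519453e-04, -3.94906676e+01, -3.71362031e+01, -1.14212141e-04,
        3.93681752e-03, -7.24481339e-06]), 'tool_pos': array([ 0.21764433, -0.58561532,  0.40356202]), 'ee_rot': array([ 9.84218611e-01,  1.76954330e-01, -6.60742519e-05, -9.41148367e-04]), 'contact_force': array([-1.04831175,  0.61414546,  0.0757205 ]), 'ft_torque': array([-0.03048539, -0.0076209 ,  0.01064524]), 'grip_width': 1.0004880509450336}
```

View pics/top0.png

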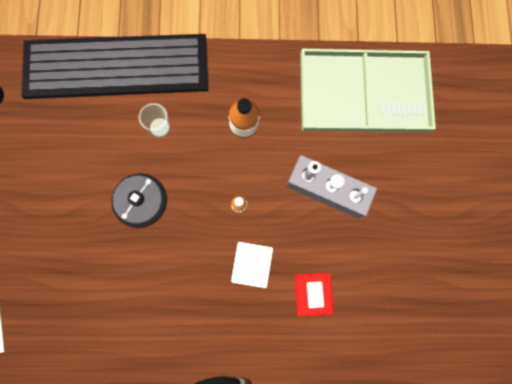

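View pics/side0.png

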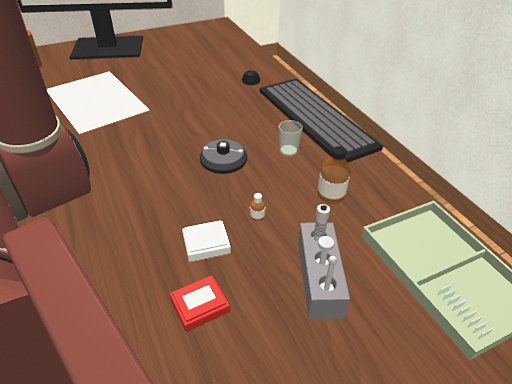

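The top view shows the torch (dark switch) at about (314,167), at the left end of the block. The driver disc is at (337,181) and the scriber at (364,190). The stage specimen is at (135,198), the vial at (239,204), the bottle at (244,115) and the beaker at (155,118).

```bash
python3 - <<'E'
from h import *
for n,rois in(("top",dict(torch=(298,328,155,188),spec=(110,165,172,228),vial=(228,252,192,216),bottle=(225,265,92,140),blk=(285,380,150,220))),("side",dict(torch=(310,334,200,236),spec=(200,248,138,172),blk=(295,350,200,320)))):
    c=np.load(n+".npy",allow_pickle=True).item();W=pts(c)
    T=np.array(c["world_from_camera"])
    for k,(a,b,e,f) in rois.items():
        w=W[e:f,a:b].reshape(-1,3);w=w[np.isfinite(w[:,0])]
        for lo,hi in dict(torch=[(.108,.131),(.07,.105),(.131,.14)],spec=[(.04,.05),(.02,.03)],vial=[(.05,.07),(.01,.07)],bottle=[(.1,.14),(.03,.14)],blk=[(.055,.063)])[k]:
            s=w[(w[:,2]>lo)&(w[:,2]<hi)]
            if len(s)>3:
                print(n,k,lo,hi,len(s),"mean",s.mean(0).round(4),"mid",((s.min(0)+s.max(0))/2).round(4),"ext",np.ptp(s,0).round(3))
                if k=="blk": print(cv2.minAreaRect(s[:,:2].astype(np.float32)))
c=np.load("top.npy",allow_pickle=True).item();s=np.load("side.npy",allow_pickle=True).item()
print(onplane(c,[[314,167]],.134),onplane(c,[[135,198]],.046),onplane(s,[[323,208]],.134),onplane(s,[[223,146]],.046))
def big(i,a,b,e,f,k=8):return cv2.resize(i[e:f,a:b,::-1],None,fx=k,fy=k,interpolation=cv2.INTER_NEAREST)
A=big(c["img"],295,335,150,190);B=big(c["img"],115,155,178,218);C=big(s["img"],303,343,198,238);D=big(s["img"],203,243,130,170)
cv2.imwrite("pics/z.png",np.vstack([np.hstack([A,B]),np.hstack([C,D])])[:600])
E
```

```text
top torch 0.108 0.131 61 mean [ 0.6062 -0.1306  0.1268] mid [ 0.6094 -0.1323  0.1233] ext [0.022 0.022 0.015]
top torch 0.07 0.105 44 mean [ 0.6035 -0.1286  0.0876] mid [ 0.6062 -0.1313  0.0876] ext [0.013 0.017 0.033]
top torch 0.131 0.14 71 mean [ 0.6103 -0.1328  0.1328] mid [ 0.6103 -0.1332  0.1336] ext [0.02  0.02  0.005]
top spec 0.04 0.05 184 mean [0.5601 0.2303 0.0452] mid [0.5601 0.2304 0.045 ] ext [0.03  0.031 0.009]
top spec 0.02 0.03 1541 mean [0.5595 0.231  0.0252] mid [0.5602 0.2317 0.025 ] ext [0.102 0.102 0.01 ]
top vial 0.05 0.07 52 mean [0.551  0.0141 0.0604] mid [0.5512 0.0136 0.0592] ext [0.016 0.015 0.013]
top vial 0.01 0.07 192 mean [0.5485 0.0142 0.043 ] mid [0.5511 0.0149 0.0382] ext [0.032 0.03  0.055]
top bottle 0.1 0.14 280 mean [0.7322 0.0051 0.1199] mid [0.7345 0.0056 0.1164] ext [0.032 0.037 0.032]
top bottle 0.03 0.14 880 mean [0.7245 0.0051 0.0911] mid [0.734  0.0046 0.0813] ext [0.061 0.063 0.102]
top blk 0.055 0.063 1834 mean [ 0.5851 -0.183   0.0591] mid [ 0.5876 -0.1827  0.059 ] ext [0.126 0.185 0.008]
((0.5879555940628052, -0.18353058397769928), (0
[... 271 characters left out ...]
.018 0.035]
side torch 0.131 0.14 88 mean [ 0.609  -0.1355  0.1331] mid [ 0.6097 -0.1351  0.1344] ext [0.021 0.023 0.007]
side spec 0.04 0.05 100 mean [0.56   0.228  0.0454] mid [0.561  0.2301 0.0448] ext [0.031 0.032 0.009]
side spec 0.02 0.03 699 mean [0.5575 0.2222 0.0259] mid [0.5611 0.2301 0.025 ] ext [0.104 0.105 0.01 ]
side blk 0.055 0.063 1998 mean [ 0.5792 -0.1991  0.06  ] mid [ 0.5875 -0.1855  0.059 ] ext [0.127 0.186 0.008]
((0.5883786082267761, -0.18455469608306885), (0.17961765825748444, 0.06467032432556152), 66.02860260009766)
[[ 0.60967411 -0.1327436   0.134     ]] [[0.55971478 0.23046313 0.046     ]] [[ 0.60810296 -0.13608597  0.134     ]] [[0.55861226 0.22335487 0.046     ]]
```

View pics/z.png

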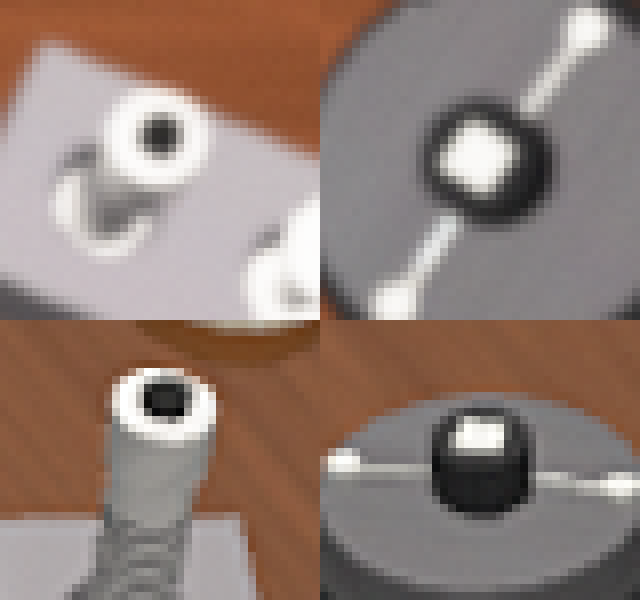

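Emit:
arm_command(
  deltas=[
    {"dx": 5,"dy": 5.5,"az": 0.14,"grip": 6},
    {"dx": 10,"dy": 11,"az": 0.28,"grip": 6},
    {"dx": 15,"dy": 17,"az": 0.42,"grip": 6},
    {"dx": 20,"dy": 23,"az": 0.56,"grip": 6},
    {"dx": 25,"dy": 28.5,"az": 0.7,"grip": 6},
    {"dx": 30,"dy": 34,"az": 0.796,"grip": 6},
    {"dx": 35,"dy": 40,"az": 0.796,"grip": 6},
    {"dx": 39.2,"dy": 45.2,"az": 0.796,"grip": 6},
  ],
  force=70,
)

```text
$.deltas[0]: bad value
```

Emit:
arm_command(
  deltas=[
    {"dx": 0,"grip": 6},
    {"dx": 0,"grip": 6},
  ],
)

```text
$.deltas[0]: bad value
```

```bash
cat > st.py <<'E'
from h import *
from scipy.spatial.transform import Rotation as R
def st():
    s=robot.get_state();r=R.from_quat(s["ee_rot"]).as_matrix()
    print(s["clock"],"q",s["qpos"].round(3),"tcp",s["tool_pos"].round(4),"y",r[:,1].round(3),"z",r[:,2].round(3),"F",s["contact_force"].round(1),"g",s["grip_width"]);return s
E
python3 - <<'E'
from st import *
st();c=cam("wrist");cv2.imwrite("pics/w1.png",c["img"][...,::-1]);print(np.array(c["world_from_camera"]).round(3)[:3,3])
W=pts(c).reshape(-1,3);near=np.hypot(W[:,0]-.61,W[:,1]+.134)<.025
for lo,hi in((.126,.14),(.08,.126)):
    s=W[near&(W[:,2]>lo)&(W[:,2]<hi)]
    if len(s): print(len(s),s.mean(0).round(4),((s.min(0)+s.max(0))/2).round(4),np.ptp(s,0).round(3))
E
```

```text
0.1 q [-1.334  0.053  1.614 -0.     1.476 -0.119] tcp [ 0.2176 -0.5856  0.4036] y [ 0.348 -0.937 -0.002] z [-0.     0.002 -1.   ] F [-1.   0.6  0.1] g 1.0004880509450336
[ 0.282 -0.563  0.372]
```

View pics/w1.png

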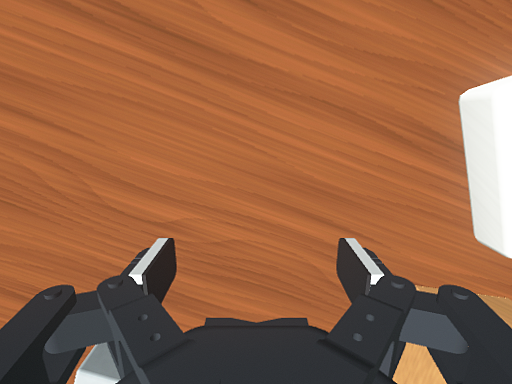

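The move was refused, probably because every row needs all its fields. The wrist picture only shows the open gripper over bare desk, with the pads at about (165,258) and (348,258).

Emit:
arm_command(
  deltas=[
    {"dx": 5,"dy": 5.5,"dz": 0,"ax": 0,"ay": 0,"az": 0.14,"grip": 6},
    {"dx": 10,"dy": 11,"dz": 0,"ax": 0,"ay": 0,"az": 0.28,"grip": 6},
    {"dx": 15,"dy": 17,"dz": 0,"ax": 0,"ay": 0,"az": 0.42,"grip": 6},
    {"dx": 20,"dy": 23,"dz": 0,"ax": 0,"ay": 0,"az": 0.56,"grip": 6},
    {"dx": 25,"dy": 28.5,"dz": 0,"ax": 0,"ay": 0,"az": 0.7,"grip": 6},
    {"dx": 30,"dy": 34,"dz": 0,"ax": 0,"ay": 0,"az": 0.796,"grip": 6},
    {"dx": 35,"dy": 40,"dz": 0,"ax": 0,"ay": 0,"az": 0.796,"grip": 6},
    {"dx": 39.2,"dy": 45.2,"dz": 0,"ax": 0,"ay": 0,"az": 0.796,"grip": 6},
  ],
  force=70,
)

```text
clock: 0.95
tool_pos: [0.482, -0.283, 0.4045]
ee_rot: [0.839, 0.545, -0.0, -0.0]
contact_force: [-0.2, -0.3, -1.1]
grip_width: 0.707
```

Emit:
arm_command(
  deltas=[
    {"dx": 3.2,"dy": 3.7,"dz": 0,"ax": 0,"ay": 0,"az": 0,"grip": 6},
    {"dx": 6.4,"dy": 7.4,"dz": 0,"ax": 0,"ay": 0,"az": 0,"grip": 6},
    {"dx": 9.6,"dy": 11,"dz": 0,"ax": 0,"ay": 0,"az": 0,"grip": 6},
    {"dx": 12,"dy": 14,"dz": 0,"ax": 0,"ay": 0,"az": 0,"grip": 6},
    {"dx": 12,"dy": 14,"dz": 0,"ax": 0,"ay": 0,"az": 0,"grip": 6},
    {"dx": 12,"dy": 14,"dz": 0,"ax": 0,"ay": 0,"az": 0,"grip": 6},
  ],
)

```text
clock: 1.55
tool_pos: [0.6014, -0.1441, 0.4041]
ee_rot: [0.838, 0.545, -0.001, -0.0]
contact_force: [-0.7, -0.3, 0.4]
grip_width: 0.705
```

```bash
python3 - <<'E'
from st import *
st();c=cam("wrist");cv2.imwrite("pics/w2.png",c["img"][...,::-1]);print(np.array(c["world_from_camera"]).round(3)[:3,3])
W=pts(c).reshape(-1,3);near=np.hypot(W[:,0]-.61,W[:,1]+.134)<.025
for lo,hi in((.126,.14),(.08,.126)):
    s=W[near&(W[:,2]>lo)&(W[:,2]<hi)]
    if len(s): print(len(s),s.mean(0).round(4),((s.min(0)+s.max(0))/2).round(4),np.ptp(s,0).round(3))
E
```

```text
1.55 q [-0.355  0.038  1.629 -0.     1.476  0.062] tcp [ 0.6014 -0.1441  0.4041] y [ 0.914 -0.405 -0.001] z [-0.001 -0.    -1.   ] F [-0.7 -0.3  0.4] g 0.7047352825625071
[ 0.629 -0.082  0.373]
522 [ 0.6101 -0.1337  0.1319] [ 0.6098 -0.1345  0.1311] [0.023 0.023 0.01 ]
111 [ 0.6128 -0.1261  0.1046] [ 0.6105 -0.1308  0.103 ] [0.022 0.016 0.046]
```

View pics/w2.png

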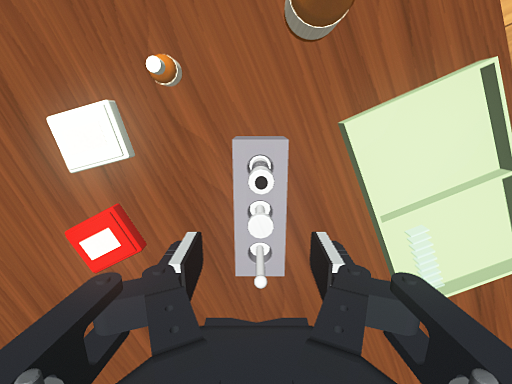

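The block is upright in the picture, with the jaws opening across it. The torch is at (261,181), nearest the camera; the driver is at (260,225) and the scriber at (260,282). The measured torch centre (0.610, -0.134) agrees with the earlier one, so I'll descend.

Emit:
arm_command(
  deltas=[
    {"dx": 0.87,"dy": 1.0,"dz": -2,"ax": 0,"ay": 0,"az": 0,"grip": 6},
    {"dx": 0.87,"dy": 1.0,"dz": -5,"ax": 0,"ay": 0,"az": 0,"grip": 6},
    {"dx": 0.87,"dy": 1.0,"dz": -8,"ax": 0,"ay": 0,"az": 0,"grip": 6},
    {"dx": 0.87,"dy": 1.0,"dz": -11,"ax": 0,"ay": 0,"az": 0,"grip": 6},
    {"dx": 0.87,"dy": 1.0,"dz": -13.5,"ax": 0,"ay": 0,"az": 0,"grip": 6},
    {"dx": 0.87,"dy": 1.0,"dz": -15,"ax": 0,"ay": 0,"az": 0,"grip": 6},
    {"dx": 0.87,"dy": 1.0,"dz": -15.6,"ax": 0,"ay": 0,"az": 0,"grip": 6},
    {"dx": 0.87,"dy": 1.0,"dz": -15.6,"ax": 0,"ay": 0,"az": 0,"grip": 6},
  ],
)

```text
clock: 2.4
tool_pos: [0.6095, -0.1355, 0.2484]
ee_rot: [0.839, 0.544, -0.0, -0.0]
contact_force: [-0.1, -0.4, 0.9]
grip_width: 0.702
```

Emit:
arm_command(
  deltas=[
    {"dx": 0,"dy": 0,"dz": 0,"ax": 0,"ay": 0,"az": 0,"grip": 4},
    {"dx": 0,"dy": 0,"dz": 0,"ax": 0,"ay": 0,"az": 0,"grip": 3},
    {"dx": 0,"dy": 0,"dz": 0,"ax": 0,"ay": 0,"az": 0,"grip": 2.2},
    {"dx": 0,"dy": 0,"dz": 0,"ax": 0,"ay": 0,"az": 0,"grip": 1.5},
    {"dx": 0,"dy": 0,"dz": 0,"ax": 0,"ay": 0,"az": 0,"grip": 1},
    {"dx": 0,"dy": 0,"dz": 0,"ax": 0,"ay": 0,"az": 0,"grip": 1},
    {"dx": 0,"dy": 0,"dz": 0,"ax": 0,"ay": 0,"az": 0,"grip": 1},
  ],
  force=70,
)

```text
clock: 3.1
tool_pos: [0.6103, -0.135, 0.2499]
ee_rot: [0.839, 0.545, 0.001, 0.001]
contact_force: [-0.6, 0.3, 5.4]
grip_width: 0.223
```

```bash
python3 -c "
from st import *
st()"
```

```text
3.1 q [-0.337  0.192  1.732  0.     1.216  0.082] tcp [ 0.6103 -0.135   0.2499] y [ 0.914 -0.407  0.002] z [ 0.002 -0.001 -1.   ] F [-0.6  0.3  5.4] g 0.22345894368860691
```

The width of about 19 mm means the jaws are on the barrel. Lifting.

Emit:
arm_command(
  deltas=[
    {"dx": 0,"dy": 0,"dz": 1,"ax": 0,"ay": 0,"az": 0,"grip": 1},
    {"dx": 0,"dy": 0,"dz": 2.5,"ax": 0,"ay": 0,"az": 0,"grip": 1},
    {"dx": 0,"dy": 0,"dz": 4.5,"ax": 0,"ay": 0,"az": 0,"grip": 1},
    {"dx": 0,"dy": 0,"dz": 7,"ax": 0,"ay": 0,"az": 0,"grip": 1},
    {"dx": 0,"dy": 0,"dz": 10,"ax": 0,"ay": 0,"az": 0,"grip": 1},
    {"dx": 0,"dy": 0,"dz": 13,"ax": 0,"ay": 0,"az": 0,"grip": 1},
    {"dx": 0,"dy": 0,"dz": 15,"ax": 0,"ay": 0,"az": 0,"grip": 1},
    {"dx": 0,"dy": 0,"dz": 15,"ax": 0,"ay": 0,"az": 0,"grip": 1},
  ],
)

```text
clock: 3.9
tool_pos: [0.6104, -0.135, 0.4039]
ee_rot: [0.839, 0.545, 0.002, 0.003]
contact_force: [-0.1, -0.0, -0.8]
grip_width: 0.222
```

```bash
python3 - <<'E'
from st import *
st()
c=cam("side");cv2.imwrite("pics/s2.png",c["img"][...,::-1])
E
```

```text
3.9 q [-0.337  0.052  1.615  0.     1.467  0.082] tcp [ 0.6104 -0.135   0.4039] y [ 0.914 -0.407  0.008] z [ 0.007 -0.002 -1.   ] F [-0.1 -0.  -0.8] g 0.2222586023074538
```

View pics/s2.png

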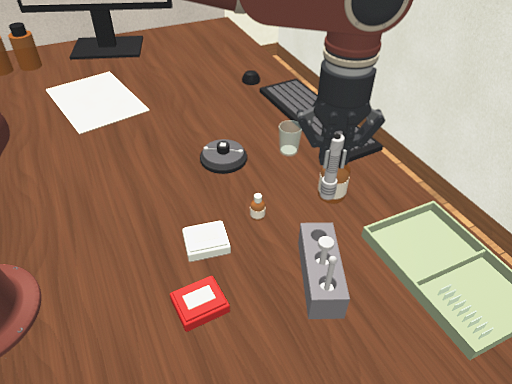

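The torch is clear of the block and held in the gripper, from tail (336,138) to head (329,192). The other two tools are still in their holes. Next I'll carry and tilt it, staying high.

Emit:
arm_command(
  deltas=[
    {"dx": -0.7,"dy": 2,"dz": 0,"ax": 0.1,"ay": 0,"az": 0,"grip": 1},
    {"dx": -1.4,"dy": 4,"dz": 0,"ax": 0.2,"ay": 0,"az": 0,"grip": 1},
    {"dx": -2.1,"dy": 6,"dz": 0,"ax": 0.3,"ay": 0,"az": 0,"grip": 1},
    {"dx": -2.8,"dy": 8,"dz": 0,"ax": 0.4,"ay": 0,"az": 0,"grip": 1},
    {"dx": -3.5,"dy": 10,"dz": 0,"ax": 0.5,"ay": 0,"az": 0,"grip": 1},
    {"dx": -4.2,"dy": 12,"dz": 0,"ax": 0.6,"ay": 0,"az": 0,"grip": 1},
    {"dx": -5,"dy": 13.9,"dz": 0,"ax": 0.7,"ay": 0,"az": 0,"grip": 1},
    {"dx": -5,"dy": 13.9,"dz": 0,"ax": 0.785,"ay": 0,"az": 0,"grip": 1},
  ],
)

```text
clock: 4.75
tool_pos: [0.5585, 0.0059, 0.3962]
ee_rot: [0.774, 0.503, 0.207, -0.324]
contact_force: [-0.1, -0.5, -2.2]
grip_width: 0.228
```

Emit:
arm_command(
  deltas=[
    {"dx": 0,"dy": 0,"dz": -2,"ax": 0,"ay": 0,"az": 0,"grip": 1},
    {"dx": 0,"dy": 0,"dz": -4,"ax": 0,"ay": 0,"az": 0,"grip": 1},
    {"dx": 0,"dy": 0,"dz": -6,"ax": 0,"ay": 0,"az": 0,"grip": 1},
    {"dx": 0,"dy": 0,"dz": -8,"ax": 0,"ay": 0,"az": 0,"grip": 1},
    {"dx": 0,"dy": 0,"dz": -9,"ax": 0,"ay": 0,"az": 0,"grip": 1},
    {"dx": 0,"dy": 0,"dz": -9,"ax": 0,"ay": 0,"az": 0,"grip": 1},
    {"dx": 0,"dy": 0,"dz": -9,"ax": 0,"ay": 0,"az": 0,"grip": 1},
  ],
)

```text
clock: 5.45
tool_pos: [0.5601, 0.004, 0.3089]
ee_rot: [0.775, 0.503, 0.208, -0.321]
contact_force: [0.1, -0.5, -0.3]
grip_width: 0.223
```

```bash
python3 - <<'E'
from st import *
s=st()
r=R.from_quat(s["ee_rot"]).as_matrix();z=r[:,2];p=s["tool_pos"]
print("nominal lens",p+z*.24)
im=[]
for n in("side","top"):
    c=cam(n);np.save(n+"3.npy",c,allow_pickle=True);im.append(c["img"][...,::-1])
    W=pts(c).reshape(-1,3);d=W-p;t=d@z;rad=np.linalg.norm(d-t[:,None]*z,axis=1)
    m=(t>.18)&(t<.26)&(rad<.03);q=W[m];t=t[m]
    for lo in np.arange(.18,.26,.01):
        k=(t>=lo)&(t<lo+.01)
        if k.sum(): 
            e=(q[k]-p)@r; print(n,lo.round(3),k.sum(),"tool xy mean",e[:,:2].mean(0).round(4),"mid",((e[:,:2].min(0)+e[:,:2].max(0))/2).round(4))
    print("max t",t.max() if len(t) else 0)
cv2.imwrite("pics/f.png",cv2.resize(np.hstack([im[0][100:300,120:420],im[1][100:300,60:360]]),None,fx=1.3,fy=1.3))
E
```

```text
5.45 q [-0.258  0.023  1.864  0.754  1.522  0.017] tcp [0.5601 0.004  0.3089] y [ 0.914 -0.288 -0.287] z [ 0.     0.707 -0.707] F [ 0.1 -0.5 -0.3] g 0.22267922042184593
nominal lens [0.56017276 0.17371163 0.13915562]
side 0.18 10 tool xy mean [-0.0076 -0.0024] mid [-0.0075 -0.0011]
side 0.19 12 tool xy mean [-0.0072 -0.0036] mid [-0.0055 -0.0036]
side 0.2 40 tool xy mean [-0.0058 -0.004 ] mid [-0.0039 -0.0008]
side 0.21 23 tool xy mean [-0.0066 -0.0049] mid [-0.0031 -0.0012]
side 0.22 18 tool xy mean [-0.0072 -0.007 ] mid [-0.0037 -0.0054]
side 0.23 13 tool xy mean [-0.0064 -0.0068] mid [-0.0029 -0.0027]
side 0.24 2 tool xy mean [-0.0102 -0.0008] mid [-0.0102 -0.0008]
max t 0.24281198877082316
top 0.18 30 tool xy mean [ 0.0083 -0.0044] mid [ 0.0057 -0.0021]
top 0.19 37 tool xy mean [ 0.0068 -0.0054] mid [ 0.0045 -0.0024]
top 0.2 69 tool xy mean [ 0.0067 -0.0053] mid [ 0.0028 -0.001 ]
top 0.21 49 tool xy mean [ 0.0082 -0.0068] mid [ 0.0036 -0.0028]
top 0.22 45 tool xy mean [ 0.0097 -0.0066] mid [ 0.0063 -0.0028]
top 0.23 38 tool xy mean [ 0.0087 -0.0067] mid [ 0.0051 -0.0028]
top 0.24 4 tool xy mean [ 0.0082 -0.0088] mid [ 0.0082 -0.0078]
max t 0.24118029905662539
```

View pics/f.png

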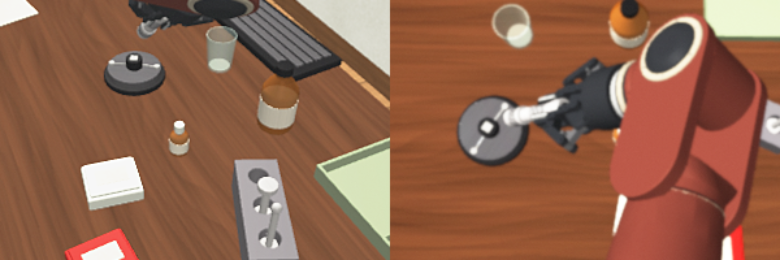

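The torch is tilted with its head near (510,115) of the combined crop, next to the specimen at (487,127). I'll fit the torch axis to the depth points, using the known radii.

```bash
cat > fit.py <<'E'
from st import *
from scipy.optimize import least_squares
def fit(cs,L=.2405):
    s=st();r=R.from_quat(s["ee_rot"]).as_matrix();p=s["tool_pos"]
    E=[];V=[]
    for i,c in enumerate(cs):
        e=(pts(c).reshape(-1,3)-p)@r
        e=e[(e[:,2]>.180)&(e[:,2]<L-.003)&(np.hypot(e[:,0],e[:,1])<.026)]
        e=e[abs(e[:,2]-(L-.035))>.003]
        E.append(e);V+= [i]*len(e)
    e=np.vstack(E);V=np.array(V);rad=np.where(e[:,2]>L-.035,.013,.010)
    def f(x,e,rad):
        t=e[:,2]-.21
        return np.hypot(e[:,0]-x[0]-x[2]*t,e[:,1]-x[1]-x[3]*t)-rad
    for sel in [V>=0]+[V==i for i in range(len(cs))]:
        o=least_squares(f,[0,0,0,0],args=(e[sel],rad[sel]),loss="soft_l1",f_scale=.001)
        a=np.array([o.x[0]+o.x[2]*(L-.21),o.x[1]+o.x[3]*(L-.21),L]);d=np.array([o.x[2],o.x[3],1]);d/=np.linalg.norm(d)
        lens=p+r@a;D=r@d;S=np.array([.5603,.2303,.046])
        k=(S-lens)@D;miss=lens+k*D-S
        print(sel.sum(),o.x.round(4),"rms",np.sqrt(np.mean(o.fun**2)).round(4),"lens",lens.round(4),"dir",D.round(3),"elev",np.degrees(np.arcsin(-D[2])).round(1),"dist",np.linalg.norm(S-lens).round(4),"miss",miss.round(4))
E
python3 - <<'E'
from fit import *
fit([np.load(n+"3.npy",allow_pickle=True).item() for n in("side","top")])
E
```

```text
5.55 q [-0.258  0.021  1.863  0.754  1.522  0.017] tcp [0.5604 0.004  0.31  ] y [ 0.914 -0.288 -0.285] z [ 0.002  0.707 -0.708] F [ 0.6 -1.3 -0.2] g 0.2241492114496441
290 [ 0.0003 -0.0004  0.0013 -0.0087] rms 0.0007 lens [0.5603 0.1743 0.1402] dir [-0.006  0.71  -0.704] elev 44.8 dist 0.1096 miss [-0.0006  0.0194  0.0195]
83 [ 0.0001 -0.0001 -0.0041 -0.0074] rms 0.0007 lens [0.5605 0.174  0.1399] dir [-0.007  0.706 -0.708] elev 45.1 dist 0.1095 miss [-0.0005  0.0187  0.0186]
207 [ 0.0003 -0.0005  0.0025 -0.01  ] rms 0.0006 lens [0.5602 0.1744 0.1403] dir [-0.006  0.711 -0.703] elev 44.7 dist 0.1096 miss [-0.0008  0.0195  0.0198]
```

The torch is held true to within half a degree. Next, down 37.5 mm.

Emit:
arm_command(
  deltas=[
    {"dx": 0,"dy": 0,"dz": -1,"ax": 0,"ay": 0,"az": 0,"grip": 1},
    {"dx": 0,"dy": 0,"dz": -2,"ax": 0,"ay": 0,"az": 0,"grip": 1},
    {"dx": 0,"dy": 0,"dz": -3,"ax": 0,"ay": 0,"az": 0,"grip": 1},
    {"dx": 0,"dy": 0,"dz": -3.7,"ax": 0,"ay": 0,"az": 0,"grip": 1},
    {"dx": 0,"dy": 0,"dz": -3.7,"ax": 0,"ay": 0,"az": 0,"grip": 1},
    {"dx": 0,"dy": 0,"dz": -3.7,"ax": 0,"ay": 0,"az": 0,"grip": 1},
    {"dx": 0,"dy": 0,"dz": -3.7,"ax": 0,"ay": 0,"az": 0,"grip": 1},
  ],
)

```text
clock: 6.25
tool_pos: [0.5601, 0.0041, 0.2721]
ee_rot: [0.775, 0.503, 0.209, -0.321]
contact_force: [0.4, 0.9, -2.5]
grip_width: 0.223
```

```bash
python3 - <<'E'
from fit import *
cs=[cam(n) for n in("side","top")]
fit(cs);fit([cam("side")])
cv2.imwrite("pics/g.png",np.hstack([cv2.resize(cs[0]["img"][...,::-1],(400,300)),cv2.resize(cs[1]["img"][...,::-1],(400,300))]))
E
```

```text
6.35 q [-0.258  0.069  1.884  0.757  1.474 -0.029] tcp [0.5601 0.0041 0.2723] y [ 0.914 -0.288 -0.287] z [ 0.001  0.707 -0.708] F [ 0.2  0.5 -0.7] g 0.2261393888971629
262 [ 0.0007 -0.0003  0.0029 -0.0088] rms 0.0007 lens [0.56   0.1747 0.1028] dir [-0.006  0.711 -0.703] elev 44.7 dist 0.0795 miss [-0.0008  0.0009  0.0009]
70 [ 0.0008  0.0002  0.0004 -0.016 ] rms 0.0006 lens [0.5603 0.1747 0.1028] dir [-0.014  0.711 -0.703] elev 44.6 dist 0.0795 miss [-0.0011  0.0009  0.0009]
192 [ 0.0005 -0.0005  0.0042 -0.009 ] rms 0.0007 lens [0.5598 0.1747 0.1028] dir [-0.006  0.712 -0.702] elev 44.6 dist 0.0795 miss [-0.0009  0.0009  0.001 ]
6.4 q [-0.258  0.069  1.884  0.757  1.474 -0.029] tcp [0.56   0.0041 0.2722] y [ 0.914 -0.288 -0.287] z [ 0.001  0.707 -0.708] F [ 0.1 -0.3 -1.1] g 0.22237591030782142
74 [ 0.001   0.0002  0.0032 -0.0104] rms 0.0008 lens [0.5605 0.1748 0.1028] dir [-0.008  0.712 -0.702] elev 44.6 dist 0.0794 miss [-0.0004  0.001   0.001 ]
74 [ 0.001   0.0002  0.0032 -0.0104] rms 0.0008 lens [0.5605 0.1748 0.1028] dir [-0.008  0.712 -0.702] elev 44.6 dist 0.0794 miss [-0.0004  0.001   0.001 ]
```

View pics/g.png

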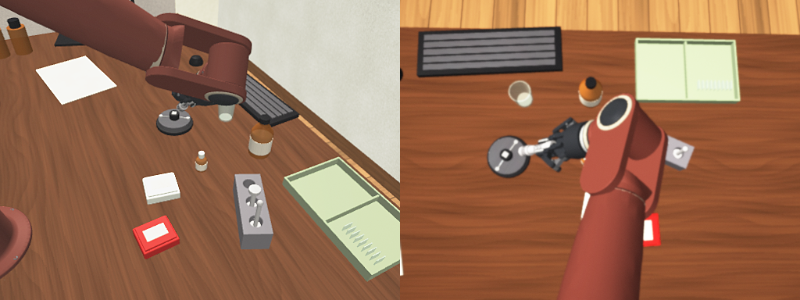

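The left (side) view shows the torch aimed at the specimen near (178,115). The vial (201,160), the bottle (260,140) and the other two tools (255,190) stand where they were. The right (top) view shows the head near (525,150), pointing at the specimen at (508,156). The aim misses by about 1.5 mm, the slant is 44.7° and the distance is 79.5 mm, so I'm handing in.

```bash
python3 -c "
from st import *
st();print(robot.job_done())"
```

```text
6.4 q [-0.258  0.069  1.884  0.757  1.474 -0.029] tcp [0.56   0.0041 0.2722] y [ 0.914 -0.288 -0.287] z [ 0.001  0.707 -0.708] F [ 0.1 -0.3 -1.1] g 0.22237591030782142
the job is handed in; nothing more can be done
None
```

I drew the pen torch out of the block and handed the job in at 6.4 s with the gripper holding it at the specimen at 70 N.

Last checks, from a fit of the torch axis to the side and top depth images:

| Check | Measured | Asked |
|---|---|---|
| Slant | 44.7° | 45° |
| Lens to specimen | 79.5 mm | about 80 mm |
| Beam axis off the specimen centre | about 1.5 mm | at the middle |

- **Agreement:** the two cameras agreed to within about 1 mm, and the cameras themselves are only good to about 2 mm.
- **Contact:** the wrist force read about 1 N, close to its noise, so I see no sign of the torch touching anything.
- **Other things on the desk:** in the last pictures the scriber and driver were still in the block. The vial, bottle, beaker, boxes and stage looked unmoved; I judged that by eye and did not re-measure it.
- **Failed step:** my first two move calls were refused because the rows lacked some fields. The arm did not move.

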